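# Ring for the runner and point out the order that goes

### The arm

A 7-joint arm with a two-finger parallel gripper is mounted at the origin on the work surface. World frame = base frame: x ahead of the robot, y to its left, z up, the work surface at z = 0. Lengths are in m, angles in degrees, forces in N, time in s.
With the tool pointing down it reaches from about 0.425 to 0.875 m from the base axis. Payload 4.7 kg.
Tool frame: the origin (TCP) lies at the very end of the fingers, on their centre line; the grasp point (between the pads) lies 19 mm behind it; z points along the fingers, y is the line along which they close (so a half turn about z gives the same grasp; the last joint's range is limited). The gripper opens to 87 mm and grips with 3 to 60 N. Pads are 19 mm wide; open, the fingers measure 117 mm over their backs; the gripper's body (75 mm by 190 mm) begins 51 mm behind the grasp point.
Start: joints at [68.13, 18.392, -4.016, 83.108, 1.295, 78.541, -3.26], TCP at [0.251, -0.6, 0.223] pointing down, gripper open.
Joint ranges: [-163.93, 163.93], [-17.29, 119.83], [-79.2, 71.16], [3.27, 140.29], [-89.18, 269.18], [5.43, 117.66], [-154.24, 154.24]. Speed limits (degrees/s): [147.25, 147.25, 180, 180, 180, 180, 180].

### API

Orientations are given as a 3x3 rotation matrix whose columns are the frame's x, y, z axes.
In Python, from plant import ctrl gives the robot as it stands. The module is installed in compiled form; this text tells all that it offers.
- The arm moves only by the tool drive_tool, never from a script. Its argument "targets" is a list that holds one entry, the list of rows, each a list of 5 numbers: the closure, from 0 (fully open) to 1 (shut), then the shift along the tool's x, y, z in m, then the turn about the tool's z in rad. In form: [[[grip, tx, ty, tz, spin], ...]]. A call has 1 to 10 rows; each row shifts and turns the commanded pose from where the row before left it, along the tool's axes as they then stand; what a row does not reach is not made up. A row lasts 1/8 s, in which the tool goes at most 62.5 mm and 10.7 degrees, less where a joint would pass 70% of its speed; a pose out of reach is approached as far as the arm can. A call is refused whole if a number of a shift passes 0.0625 or a number of a turn 0.188, either way. A call with a gripper value outside its range is refused whole. The fingers move at their own pace and stop on an object; "force" is the grip in N (left out, the last holds). Time passes only in rows, so rows that do not move let the fingers close. It gives the time, the measured TCP pose, the force, the opening and the grip force at its end, in the units of the state.
- ctrl.read_state(): the state, without advancing time (a new reading comes with each control period).
- ctrl.grab_frame(name): name is "scene" or "top" or "wrist"; returns (picture, depth): 384x512x3 uint8, blue, green, red; 384x512 float32, m along the optical axis (not along the pixel's ray), 0 where there is no reading.
- ctrl.get_calibration(name): a dict with "K" (3x3 intrinsics, pixels), "R" (3x3) and "t" (3): a world point X has camera coordinates R X + t; the wrist camera has in their place "mount" (4x4, takes a point from camera to tool coordinates, whose origin is the TCP and whose axes are the flange's). Camera axes: x right, y down, z forward; pixel columns grow to the right and rows downward; lengths in m; the calibration is good to about 2 mm. A picture is of the moment at which its call begins: read the wrist's pose just before it. get_calibration takes no time and is no camera call.
- ctrl.sign_off(): hands the job in; it is judged then, once.
Trained networks look in the newest picture that a camera, given by its name, has taken for a name from the list of things; names that differ only in an ending like _2 or _b are one class to them, and where a whole thing is asked for, a point or a joint stands for the part that bears it (a point fixed in the world has none). Each returns a list of dicts, best first, with "score" (0 to 1); they miss things now and then, are a little off and sometimes report something else, mostly with a low value. They report only what shows in the picture. A call takes as long as a camera call. They do not tell look-alikes from the thing itself.
- ctrl.spot_in(camera, query): "point" ([column, row] in pixels, amid what is visible of it).
The state is a dict: "time_s": time; "q": joint angles; "joint_vel": joint speeds; "joint_efforts": joint torques, N m; "ee_pos": TCP position; "tool_rot": TCP orientation; "contact_force": force on the tool from outside, world axes, zero at the start; "wrist_torque": the same for the moment, N m; "opening": finger opening in m; "grip_force": force on a finger pad.
Only numpy, scipy, OpenCV 4.12 (cv2) and the standard library are available. Lean on these libraries where they do the work, as an engineer would, in place of code of your own. Each camera call takes 0.05 s, during which the arm holds its last target. There are 200 camera calls.

### The job

The order of two burgers is ready: ring the service bell with your fingertips to call the runner, pressing its plunger right down and letting it come up again. Then point at the tray that carries the two burgers, with the fingertips over that tray a few centimetres above the burgers, for at least two seconds, and finish still pointing at it. Do not touch any tray or its food, do not lift the bell or shove it along, and leave everything else where it stands.

Things in the scene. Friction and masses are not known exactly. Their poses are not given: they have to be found in the camera images.
- tray_two: Loose eighth-size aluminium sheet tray on the counter, 165 mm (its x) by 241 mm (its y), rim 25 mm high, lined with pale paper. Origin: centre of its underside; z up. THE ORDER TO POINT AT: the only tray with two burgers, side by side along its y, centred 54 mm either side of the middle; a burger is 98 mm across and its top is 71 mm above the tray's underside. The three trays stand side by side in any order, long sides across the robot's view.
- tray_one: Loose eighth-size aluminium sheet tray on the counter, 165 mm (its x) by 241 mm (its y), rim 25 mm high, lined with pale paper. Origin: centre of its underside; z up. Another order: one burger (centred at y = -52 mm) and two corn cobs; a burger is 98 mm across and its top is 71 mm above the tray's underside. Leave alone.
- tray_ribs: Loose eighth-size aluminium sheet tray on the counter, 165 mm (its x) by 241 mm (its y), rim 25 mm high, lined with pale paper. Origin: centre of its underside; z up. Another order: a dark rack of ribs with a corn cob beside it, 46 mm high at most above the tray's underside. Leave alone.
- bell: Loose service (call) bell standing on the counter between the robot and the trays: black round base 85 mm across, steel dome 75 mm across whose top is 49 mm above the counter, and a plunger standing out of the top on the centre line. Mass about 0.26 kg. Origin: centre of its underside; z up.
- bell_top (a point): Middle of the upper face of the bell's plunger: a steel button 15 mm across, 61 mm above the counter when up, on the bell's centre line. It moves down with the plunger.
- bell_plunger (a joint): How far the bell's plunger is pressed down, m: 0 up (at rest), 0.005 right down against its stop. A spring pushes it up: about 1 N at the top, 3.5 N right down. The bell rings beyond 0.0035.
- squeeze_bottle: Bystander: loose pale squeeze bottle, 58 mm across, 205 mm high, standing on the counter to the left. Origin: centre of its underside.
- insert_pan: Bystander: loose empty steel insert pan, 176 mm by 162 mm, 100 mm high, on the counter to the right. Origin: centre of its underside.
- turner: Bystander: loose kitchen turner, 255 mm long and 75 mm wide, 22 mm high, steel blade to its +x and dark wooden handle to its -x, lying on the brown cutting board (18 mm thick) to the left. Origin: underside, where blade shank and handle meet.
Not all that is in view belongs to the job. What is shaped like the bell but blue or green is not meant.

How it is judged:
By the outcome, as a careful person would: the job done as asked, in the order asked, and still so for the second after the job is handed in, with the robot touching nothing.
It also fails if it takes over 37 s, if anything falls off the work surface, if the arm or the gripper's body presses on something with over 40 N, if the wrist force passes 120 N, or if a joint passes its speed limit or range.

## Working session

There is one attempt and no reset: what is moved stays moved. The work goes in short steps, Python scripts to look and compute and a tool call to move; the robot and the scene stay as the last step left them, time stands still between calls to the robot, and variables do not carry over. Pictures are saved under pics/ and viewed, at most 10 in all, crops included, and the job is handed in when it is done.

Besides the shell and the picture viewer there is one more tool, called after "Request:" by a JSON object that holds its "op" and its "data". drive_tool: Moves the arm, as the interface text tells. Its arguments: {"type":"object","properties":{"targets":{"type":"array","items":{"type":"array","items":{"type":"array","items":{"type":"number"}}}},"force":{"type":"number"}},"required":["targets"]}

```bash
mkdir -p pics
cat > h.py <<'E'
import numpy as np, cv2
from plant import ctrl
def world(cam,dep,px,cal):
    u,v=int(round(px[0])),int(round(px[1])); w=dep[max(v-2,0):v+3,max(u-2,0):u+3]; w=w[w>0]
    z=float(np.median(w)); K=np.array(cal["K"]); c=z*np.linalg.inv(K)@[px[0],px[1],1]
    return np.array(cal["R"]).T@(c-np.array(cal["t"]))
E
python3 - <<'E'
from h import *
out=[]
for n in("scene","top"):
    im,d=ctrl.grab_frame(n); cal=ctrl.get_calibration(n); cv2.imwrite(f"pics/{n}0.png",im); np.save(f"{n}.npy",d)
    for q in("bell","tray_two","tray_one","tray_ribs") if n=="top" else ("bell",):
        for r in ctrl.spot_in(n,q)[:4]: print(n,q,np.round(r["point"],1),round(r["score"],2),im[int(r["point"][1]),int(r["point"][0])],world(n,d,r["point"],cal).round(3))
s=ctrl.read_state();print(s["time_s"],s["ee_pos"],np.round(s["tool_rot"],3))
E
```

```text
scene bell [255.8 120.2] 0.7 [114  63  40] [ 0.308 -0.183  0.038]
scene bell [238.1 155.4] 0.62 [103 112 117] [ 0.439 -0.092  0.04 ]
scene bell [254.3 189.8] 0.58 [46 99 42] [0.469 0.043 0.039]
top bell [365.3 259.9] 0.91 [148  77  33] [ 0.292 -0.195  0.049]
top bell [332.  207.2] 0.79 [128 139 151] [ 0.435 -0.109  0.047]
top bell [285.3 198. ] 0.75 [ 37 110   9] [0.46  0.019 0.056]
top tray_two [389.1 134.3] 0.81 [ 92 124 123] [ 0.647 -0.282  0.01 ]
top tray_one [292.5 141.6] 0.68 [12 90 83] [ 0.619 -0.003  0.049]
top tray_one [330.8 207.3] 0.66 [126 136 148] [ 0.435 -0.106  0.046]
top tray_ribs [195.1 143.3] 0.64 [ 0 23 50] [0.62  0.271 0.031]
top tray_ribs [387.3 134.6] 0.41 [  0  57 120] [ 0.635 -0.265  0.058]
0.35 [ 0.25053409 -0.59967177  0.22232588] [[ 0.923  0.386 -0.   ]
 [ 0.386 -0.923  0.   ]
 [-0.    -0.    -1.   ]]
```

View pics/top0.png

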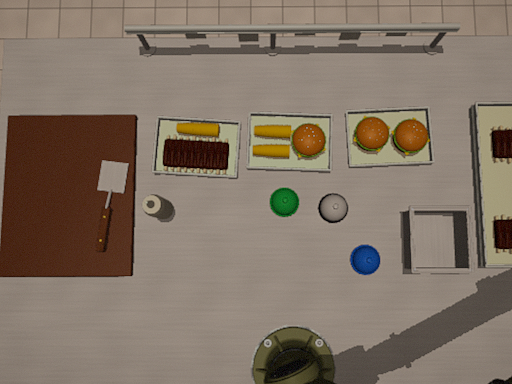

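View pics/scene0.png

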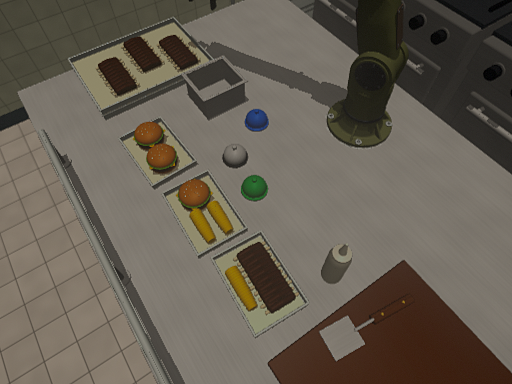

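The top view shows the steel bell at about (333,207), between the green one (285,202) and the blue one (366,260). The two-burger tray is the right one of the three, at about (389,137). The scene view agrees. Next I fit the bell's centre and the burgers.

```bash
cat >> h.py <<'E'
def cloud(n,d):
    cal=ctrl.get_calibration(n);K=np.array(cal["K"]);v,u=np.nonzero(d>0);z=d[v,u]
    P=np.linalg.inv(K)@np.stack([u,v,np.ones_like(u)])*z
    return (np.array(cal["R"]).T@(P-np.array(cal["t"])[:,None])).T
E
python3 - <<'E'
from h import *
from scipy.optimize import least_squares
for n in("top","scene"):
    P=cloud(n,np.load(n+".npy"))
    B=P[(np.hypot(P[:,0]-.437,P[:,1]+.103)<.055)&(P[:,2]>.018)&(P[:,2]<.05)]
    f=least_squares(lambda p:np.linalg.norm(B-p[:3],axis=1)-p[3],[.437,-.103,.01,.0375],loss="soft_l1",f_scale=.002)
    T=B[B[:,2]>.043]
    A=P[(np.hypot(P[:,0]-.437,P[:,1]+.103)<.055)&(P[:,2]>.008)]
    print(n,len(B),"sphere",f.x.round(4),"top",A[A[:,2].argsort()[-5:]].round(3).tolist(),"minmax",B.min(0).round(3),B.max(0).round(3))
    G=P[(abs(P[:,0]-.64)<.1)&(abs(P[:,1]+.275)<.13)]
    H=G[G[:,2]>.05]; print(" burgers",len(H),H.mean(0).round(3),H.min(0).round(3),H.max(0).round(3))
    Q=P[(P[:,0]>.2)&(P[:,0]<.8)&(abs(P[:,1]+.3)<.35)]; print(" highest on way",Q[:,2].max().round(3))
    F=P[(P[:,0]>.8)&(P[:,2]>.05)&(abs(P[:,1])<.6)]; print(" shelf",len(F),F.min(0).round(3),F.max(0).round(3)) if len(F) else 0
s=ctrl.read_state();R=np.array(s["tool_rot"]);
print("shift to bell +12cm",R.T@(np.array([f.x[0],f.x[1],.12])-s["ee_pos"]))
E
```

```text
top 519 sphere [ 0.4384 -0.1151  0.0102  0.0394] top [[0.437, -0.12, 0.062], [0.437, -0.118, 0.063], [0.437, -0.112, 0.063], [0.442, -0.109, 0.063], [0.442, -0.112, 0.063]] minmax [ 0.401 -0.151  0.019] [ 0.474 -0.078  0.05 ]
 burgers 1589 [ 0.637 -0.274  0.063] [ 0.592 -0.375  0.05 ] [ 0.686 -0.179  0.08 ]
 highest on way 0.108
 shelf 3593 [ 0.902 -0.449  0.05 ] [0.93  0.452 0.146]
scene 338 sphere [ 0.4376 -0.116   0.0099  0.0391] top [[0.435, -0.115, 0.061], [0.433, -0.118, 0.061], [0.44, -0.113, 0.061], [0.443, -0.113, 0.063], [0.439, -0.114, 0.063]] minmax [ 0.403 -0.146  0.018] [ 0.474 -0.078  0.05 ]
 burgers 981 [ 0.642 -0.265  0.063] [ 0.593 -0.374  0.05 ] [ 0.688 -0.179  0.074]
 highest on way 0.259
 shelf 2846 [ 0.904 -0.45   0.051] [0.928 0.374 0.143]
shift to bell +12cm [ 0.35912301 -0.37407439  0.10243634]
```

The two cameras agree to 1 mm: bell axis at (0.438, -0.115), plunger top at 0.061 to 0.063 m, which matches the given height. The two burgers centre on about (0.64, -0.275). I move over the bell with the fingers closed.

Request:
{"op": "drive_tool", "data": {"targets": [[[1, 0.03, -0.031, 0, 0], [1, 0.036, -0.037, 0, 0], [1, 0.036, -0.037, 0, 0], [1, 0.036, -0.037, 0, 0], [1, 0.036, -0.037, 0, 0], [1, 0.036, -0.037, 0, 0], [1, 0.036, -0.037, 0, 0], [1, 0.036, -0.037, 0, 0], [1, 0.036, -0.037, 0, 0], [1, 0.03, -0.031, 0, 0]]], "force": 10}}

```text
time_s: 1.6
ee_pos: [0.4342, -0.1332, 0.2229]
tool_rot: [[0.922, 0.387, 0.001], [0.387, -0.922, -0.001], [0.0, 0.001, -1.0]]
contact_force: [-0.0, -0.4, -0.3]
opening: 0.0013
grip_force: 0.0
```

Request:
{"op": "drive_tool", "data": {"targets": [[[1, 0.011, -0.016, 0.02, 0], [1, 0, 0, 0.04, 0], [1, 0, 0, 0.04, 0], [1, 0, 0, 0.03, 0], [1, 0, 0, 0.008, 0], [1, 0, 0, 0, 0], [1, 0, 0, 0, 0]]]}}

```text
time_s: 2.48
ee_pos: [0.4388, -0.1166, 0.0859]
tool_rot: [[0.923, 0.385, 0.002], [0.385, -0.923, -0.001], [0.002, 0.002, -1.0]]
contact_force: [1.1, -0.8, -0.1]
opening: 0.0004
grip_force: 0.0
```

Run:
```python
from h import *
s=ctrl.read_state();print(s["time_s"],s["ee_pos"],s["contact_force"],s["opening"])
R=np.array(s["tool_rot"]);print("shift",R.T@(np.array([.438,-.1155,.062])-s["ee_pos"]))
im,d=ctrl.grab_frame("wrist");cal=ctrl.get_calibration("wrist");M=np.array(cal["mount"]);K=np.array(cal["K"])
for w in([.438,-.1155,.062],s["ee_pos"]):
    t=R.T@(np.array(w)-s["ee_pos"]);c=np.linalg.inv(M)@[*t,1];p=K@c[:3];p=p[:2]/p[2];print(p);cv2.circle(im,(int(p[0]),int(p[1])),3,(0,0,255),1)
cv2.imwrite("pics/w1.png",im)
```

```text
2.475 [ 0.43879488 -0.11662868  0.08594695] [ 1.09780235 -0.75075243 -0.11050505] 0.0003554145803401867
shift [-0.00034113 -0.00139332  0.02394378]
[250.31439644 222.11087182]
[252.36338898 236.93987828]
```

View pics/w1.png

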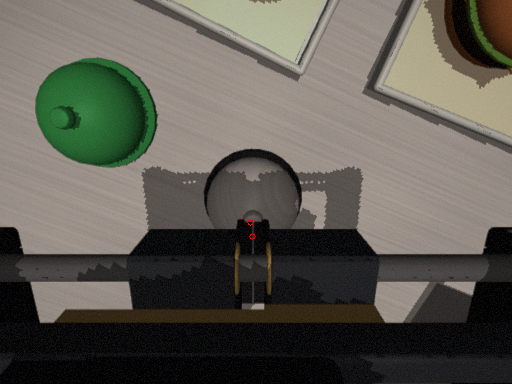

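The wrist view shows the plunger at about (253,215), right in front of the closed fingertips at (252,237) and in line with the predicted spot. I press in small steps and watch the force.

Request:
{"op": "drive_tool", "data": {"targets": [[[1, 0, -0.001, 0.012, 0], [1, 0, 0, 0.009, 0], [1, 0, 0, 0.002, 0], [1, 0, 0, 0.002, 0], [1, 0, 0, 0.001, 0], [1, 0, 0, 0, 0]]]}}

```text
time_s: 3.28
ee_pos: [0.4372, -0.1153, 0.0587]
tool_rot: [[0.923, 0.386, -0.0], [0.386, -0.923, -0.0], [-0.0, 0.0, -1.0]]
contact_force: [-0.8, 0.5, 1.7]
opening: 0.0004
grip_force: 1.0
```

Request:
{"op": "drive_tool", "data": {"targets": [[[1, 0, 0, 0.001, 0], [1, 0, 0, 0.001, 0], [1, 0, 0, 0.001, 0], [1, 0, 0, 0, 0], [1, 0, 0, 0, 0]]]}}

```text
time_s: 3.9
ee_pos: [0.4374, -0.1154, 0.0558]
tool_rot: [[0.923, 0.386, 0.0], [0.386, -0.923, -0.0], [0.0, 0.0, -1.0]]
contact_force: [-2.0, 0.9, 5.1]
opening: 0.0002
grip_force: 2.5
```

Request:
{"op": "drive_tool", "data": {"targets": [[[1, 0, 0, 0.001, 0], [1, 0, 0, 0, 0], [1, 0, 0, 0, 0]]]}}

```text
time_s: 4.28
ee_pos: [0.4374, -0.1154, 0.0555]
tool_rot: [[0.923, 0.386, -0.0], [0.386, -0.923, -0.001], [-0.0, 0.0, -1.0]]
contact_force: [-4.3, 1.9, 11.1]
opening: 0.0008
grip_force: 5.5
```

The force is 11 N with hardly any further travel at z = 0.0555, so the plunger is against its stop. I lift straight up.

Request:
{"op": "drive_tool", "data": {"targets": [[[1, 0, 0, -0.003, 0], [1, 0, 0, -0.003, 0], [1, 0, 0, -0.005, 0], [1, 0, 0, -0.01, 0], [1, 0, 0, -0.03, 0], [1, 0, 0, -0.035, 0], [1, 0, 0, -0.03, 0], [1, 0, 0, 0, 0]]]}}

```text
time_s: 5.28
ee_pos: [0.4392, -0.1159, 0.1734]
tool_rot: [[0.923, 0.385, 0.005], [0.386, -0.923, -0.002], [0.004, 0.004, -1.0]]
contact_force: [-0.7, 0.1, 0.3]
opening: 0.0001
grip_force: 0.0
```

Run:
```python
from h import *
im,d=ctrl.grab_frame("scene");P=cloud("scene",d)
B=P[(np.hypot(P[:,0]-.437,P[:,1]+.115)<.05)&(P[:,2]>.008)&(P[:,2]<.1)]
print(B[B[:,2].argsort()[-4:]].round(3).tolist(),B[B[:,2]>.018].min(0).round(3),B[B[:,2]>.018].max(0).round(3))
s=ctrl.read_state();print(np.array(s["tool_rot"]).T@(np.array([.64,-.274,s["ee_pos"][2]])-s["ee_pos"]),s["ee_pos"])
```

```text
[[0.433, -0.118, 0.061], [0.438, -0.116, 0.062], [0.44, -0.112, 0.062], [0.436, -0.118, 0.063]] [ 0.403 -0.149  0.018] [ 0.474 -0.078  0.063]
[0.12538266 0.22401868 0.00068777] [ 0.4379537  -0.11562404  0.1716483 ]
```

The plunger is up again and the bell has not moved. Next I move over the two-burger tray.

Request:
{"op": "drive_tool", "data": {"targets": [[[1, 0.012, 0.022, 0, 0], [1, 0.0195, 0.035, 0, 0], [1, 0.0195, 0.035, 0, 0], [1, 0.0195, 0.035, 0, 0], [1, 0.0195, 0.035, 0, 0], [1, 0.0195, 0.035, 0, 0], [1, 0.0155, 0.027, 0, 0], [1, 0, 0, 0.02, 0], [1, 0, 0, 0.02, 0], [1, 0, 0, 0.015, 0]]]}}

```text
time_s: 6.58
ee_pos: [0.6373, -0.2726, 0.1129]
tool_rot: [[0.922, 0.386, -0.003], [0.386, -0.922, 0.001], [-0.003, -0.002, -1.0]]
contact_force: [-0.0, -0.3, -0.0]
opening: 0.0006
grip_force: 0.0
```

Request:
{"op": "drive_tool", "data": {"targets": [[[1, 0, 0, 0.005, 0], [1, 0, 0, 0, 0], [1, 0, 0, 0, 0], [1, 0, 0, 0, 0], [1, 0, 0, 0, 0], [1, 0, 0, 0, 0], [1, 0, 0, 0, 0], [1, 0, 0, 0, 0], [1, 0, 0, 0, 0], [1, 0, 0, 0, 0]]]}}

```text
time_s: 7.82
ee_pos: [0.6389, -0.2738, 0.1105]
tool_rot: [[0.923, 0.386, -0.0], [0.386, -0.923, -0.0], [-0.0, -0.0, -1.0]]
contact_force: [-0.4, -0.7, 0.7]
opening: 0.0005
grip_force: 0.0
```

Run:
```python
from h import *
im,d=ctrl.grab_frame("scene");cv2.imwrite("pics/s2.png",im)
s=ctrl.read_state();print(s["time_s"],s["ee_pos"],s["contact_force"])
```

```text
7.875 [ 0.63891878 -0.2738517   0.1105187 ] [ 0.37826917 -0.73688618  0.06061123]
```

View pics/s2.png

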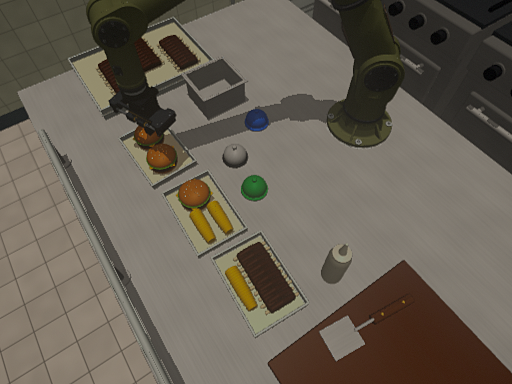

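Request:
{"op": "drive_tool", "data": {"targets": [[[1, 0, 0, 0, 0], [1, 0, 0, 0, 0], [1, 0, 0, 0, 0], [1, 0, 0, 0, 0], [1, 0, 0, 0, 0], [1, 0, 0, 0, 0], [1, 0, 0, 0, 0], [1, 0, 0, 0, 0], [1, 0, 0, 0, 0], [1, 0, 0, 0, 0]]]}}

```text
time_s: 9.12
ee_pos: [0.639, -0.2738, 0.1106]
tool_rot: [[0.923, 0.386, 0.0], [0.386, -0.923, -0.0], [0.0, 0.0, -1.0]]
contact_force: [-0.9, -0.5, -0.3]
opening: 0.0002
grip_force: 0.0
```

Request:
{"op": "drive_tool", "data": {"targets": [[[1, 0, 0, 0, 0], [1, 0, 0, 0, 0], [1, 0, 0, 0, 0], [1, 0, 0, 0, 0], [1, 0, 0, 0, 0], [1, 0, 0, 0, 0], [1, 0, 0, 0, 0], [1, 0, 0, 0, 0], [1, 0, 0, 0, 0], [1, 0, 0, 0, 0]]]}}

```text
time_s: 10.38
ee_pos: [0.6389, -0.2738, 0.1105]
tool_rot: [[0.923, 0.386, -0.0], [0.386, -0.923, -0.0], [-0.0, 0.0, -1.0]]
contact_force: [0.1, 0.0, -0.2]
opening: 0.0008
grip_force: 0.0
```

The picture shows the gripper above the two-burger tray (around (155,135)) with everything else in place. It has now pointed for about 3.8 s with no contact, so I hand in.

```bash
python3 -c "
from plant import ctrl
print(ctrl.sign_off())"
```

```text
the job is handed in; nothing more can be done
None
```

I pressed the steel bell's plunger down to its stop and let it come back up. The fingertips are still pointing about 4 cm above the two-burger tray after about 3.8 s there, touching nothing, and the job is handed in (the hand-in gave no verdict).

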